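# Rack the glue spatula and dock the glue pot on its warmer

## Task

Get the glue pot ready for warming: the red glue spatula has been left lying on the warmer in the pot's way, so first put it back in the red-marked cradle of the spatula rack. Then slide the full pot slowly along the warmer, level and without lifting it off the plate, until the two notches in its foot are fully home on the brass pegs. Leave the other spatulas, the jar, the bottle and the book of leaf where they are.

Things in the scene. Friction and masses are not known exactly. Their poses are not given: they have to be found in the camera images.
- warmer: Glue warmer, fixed white hotplate, flat steel deck 220 (x) x 420 (y) mm without rims; origin under its centre on the bench, deck surface 45 mm above. A lower grey control strip, 34 mm wide, 30 mm high (dial to 44 mm), runs along the -x side. The +y end is the heated zone (dark disc) with two brass pegs, the -y end the rest zone.
- warmer_pegs (a point): Point on the deck midway between the two upright brass pegs, at warmer x = 0, y = +178 mm. The pegs stand 48 mm to either side in warmer x: shank 12 mm diameter, head 20 mm diameter from 20 to 25 mm above the deck. The pot's foot must be slid under the heads along warmer +y; it cannot be set down over them.
- warmer_home (a point): Point on the deck, at warmer x = 0, y = +115 mm and 45 mm above the bench, where the pot's origin lies when the pot is fully home; axes parallel to the warmer's.
- glue_pot: Glue pot, loose, 0.6 to 0.9 kg: closed copper pot, 100 mm diameter (steel lid 106), axis at y = +25 mm, top 91 mm above the deck, on a dark iron foot 140 (x) x 160 (y) x 16 mm thick. Origin under the foot's centre, z up, +y to the nose. Starts on the rest zone 160 to 200 mm short of home, up to 25 mm to a side, turned up to 0.2 rad. Slides with plain friction, under 12 N.
- pot_heel (a point): Middle of the foot's heel at mid-thickness: pot y = -80 mm, 8 mm above the deck. The heel is a straight upright edge 140 mm wide, 16 mm high; the 50 mm of foot between it and the copper pot is bare (a brush shelf), so spread fingers can push here.
- pot_nose (a point): Middle of the foot's nose edge: pot y = +80 mm, 8 mm above the deck. Two notches open to the nose, centred 48 mm to either side in pot x, 15 mm wide, 23 mm deep, mouths flared to 31 mm.
- spatula_red: Red glue spatula, loose, 70 g, 198 mm long: red handle 126 (x) x 22 (y) x 20 mm high, then ferrule and flat steel blade towards +x, 10 mm up. Origin under the middle of the handle, the place to grip (balance point within 20 mm); x along the tool, z up. Starts flat on the warmer's deck between pot and pegs, its x axis within 0.2 rad of the warmer's.
- cradle_red: Red-marked cradle, fixed: red strip 190 (x) x 56 (y) x 6 mm; two notched wooden bars, 14 mm thick, across it at x = -45 and +45 mm, clear between. They carry the handle: seat 24 mm above the origin, 30 mm wide, horns spreading to 46 mm at 36 mm up. Origin under the strip's centre, x along the tool. The spatula's origin belongs 24 mm over the cradle's, either way round.
- rack: Rack board, fixed, dark wood 215 (x) x 240 (y) x 12 mm, origin under its centre. It carries three equal parallel cradles side by side, 76 mm apart in y: red, blue and green, in any order. The blue and green spatulas lie in theirs.
- spatula_blue: Blue spatula, same shape as the red one, in the blue cradle. To be left alone.
- spatula_green: Green spatula, same shape, in the green cradle. To be left alone.
- bole_jar: Reddish jar, loose, 64 mm diameter, 85 mm high, on the bench behind the rack and warmer; origin under its centre. To be left alone.
- varnish_bottle: Amber bottle, loose, 60 mm diameter, 150 mm high, on the bench behind the warmer; origin under its centre. To be left alone.
- leaf_book: Book of gold leaf, loose, red cover, 94 x 94 x 12 mm, on the bench beyond the warmer's +y end; origin under its centre. To be left alone.

How it is judged:
By the outcome, as a careful person would: the job done as asked, in the order asked, and still so for the second after the job is handed in, with the robot touching nothing.
It also fails if it takes over 64 s, if anything falls off the work surface, if the arm or the gripper's body presses on something with over 40 N, if the wrist force passes 120 N, or if a joint passes its speed limit or range.

## Robot

A 6-joint arm with a two-finger parallel gripper is mounted at the origin on the work surface. World frame = base frame: x ahead of the robot, y to its left, z up, the work surface at z = 0. Lengths are in m, angles in rad, forces in N, time in s.
With the tool pointing down it reaches from about 0.35 to 0.775 m from the base axis. Payload 7.3 kg.
Tool frame: the origin (TCP) lies on the front face of the gripper's body, between the roots of the fingers; the fingertips stand ahead of it and the grasp point (between the pads) lies 47 mm ahead of it (finger_overhang is the z of the fingertips in the tool frame, in m); z points along the fingers, y is the line along which they close (so a half turn about z gives the same grasp; the last joint's range is limited). The gripper opens to 92 mm and grips with 3 to 60 N. Pads are 19 mm wide; open, the fingers measure 130 mm over their backs; the gripper's body (75 mm by 190 mm) begins 47 mm behind the grasp point.
Start: joints at [1.201, 0.342, 1.524, -0, 1.275, -0.146], TCP at [0.116, 0.512, 0.292] pointing down, gripper open.
Joint ranges: [-2.53, 2.53], [-0.77, 2.02], [0.04, 2.7], [-1, 4.14], [0.28, 2.66], [-3.11, 3.11]. Speed limits (rad/s): [2.57, 2.57, 3.14, 3.14, 3.14, 3.14].

## Interface

Orientations are given as [roll, pitch, yaw] about the fixed x, y, z axes, in that order (R = Rz(yaw) Ry(pitch) Rx(roll)).
In Python, from cell import * gives the robot as it stands. The module is installed in compiled form; this text tells all that it offers.
- The arm moves only by the tool arm_command, never from a script. Its argument "series" is a list of rows, each an object of numbers: "x", "y", "z": the shift along the tool's x, y, z in mm; "rx", "ry", "rz": the turn, a rotation vector about the tool's x, y, z in degrees. A call has 1 to 20 rows; each row is the pose to reach, as a shift and turn from the pose commanded when the call began, along the tool's axes at that moment; what a row does not reach only later rows make up. A row lasts 1/10 s, in which the tool goes at most 50 mm and 8.59 degrees, less where a joint would pass 70% of its speed; a pose out of reach is approached as far as the arm can. A call with a gripper value outside its range is refused whole. "hand" is the finger opening in mm, from 0 to 91.8, set as the call begins (left out, the last holds). The fingers move at their own pace and stop on an object; "squeeze" is the grip in N (left out, the last holds). Time passes only in rows, so rows that repeat a pose let the fingers close. It gives the time, the measured TCP pose, the force, the opening and the grip force at its end, in the units of the state.
- observe(): the state, without advancing time (a new reading comes with each control period).
- read_camera(name): name is "scene" or "side" or "wrist"; returns a dict with "pixels" (480x640x3 uint8, blue, green, red), "K" (3x3 intrinsics, pixels), "k1" (the pictures are not rectified: a ray, as slopes to the right and down, at radius r is drawn at 1 + k1 r^2 times it, then the intrinsics apply), "rvec" (rotation vector, rad) and "tvec" (3), from world to camera coordinates, as OpenCV has them. Camera axes: x right, y down, z forward; pixel columns grow to the right and rows downward; lengths in m; the calibration is good to about 2 mm. A picture is of the moment at which its call begins. There is no depth.
- hand_in(): hands the job in; it is judged then, once.
Trained networks look in a picture, given as the dict that the camera call returned (one of the last four; its "shot" number tells which), for a name from the list of things; names that differ only in an ending like _2 or _b are one class to them, and where a whole thing is asked for, a point or a joint stands for the part that bears it (a point fixed in the world has none). Each returns a list of dicts, best first, with "confidence" (0 to 1); they miss things now and then, are a little off and sometimes report something else, mostly with a low value. They report only what shows in the picture. A call takes as long as a camera call.
- boxes_of(picture, query): "point" ([x, y, z] in m, in world coordinates, good to about 4 mm: the middle of the surface that is visible of it).
- trace(picture, query): "pixels" (480x640 bool, what is visible of it).
- mark_of(picture, query): "point" ([x, y, z] in m, in world coordinates, good to about 4 mm: a listed point, or the origin of a listed thing).
The state is a dict: "time": time; "qpos": joint angles; "qvel": joint speeds; "joint_efforts": joint torques, N m; "tool_pos": TCP position; "tool_rot": TCP orientation; "contact_force": force on the tool from outside, world axes, zero at the start; "torque": the same for the moment, N m; "opening": finger opening in m; "grip_force": force on a finger pad.
Only numpy, scipy, OpenCV 4.12 (cv2) and the standard library are available. Lean on these libraries where they do the work, as an engineer would, in place of code of your own. Each camera call takes 0.05 s, during which the arm holds its last target. There are 200 camera calls.

## Working session

There is one attempt and no reset: what is moved stays moved. The work goes in short steps, Python scripts to look and compute and a tool call to move; the robot and the scene stay as the last step left them, time stands still between calls to the robot, and variables do not carry over. Pictures are saved under pics/ and viewed, at most 10 in all, crops included, and the job is handed in when it is done.

Besides the shell and the picture viewer there is one more tool, called after "Request:" by a JSON object that holds its "op" and its "data", one argument or row to a line. arm_command: Moves the arm, as the interface text tells. Its arguments: {"type":"object","properties":{"series":{"type":"array"},"hand":{"type":"number"},"squeeze":{"type":"number"}},"required":["series"]}

```bash
mkdir -p pics; cat > h.py <<'E'
from cell import *
import numpy as np, cv2
from scipy.spatial.transform import Rotation as R
def proj(p,pic):
    q=R.from_rotvec(np.ravel(pic['rvec'])).apply(np.atleast_2d(p))+np.ravel(pic['tvec'])
    s=q[:,:2]/q[:,2:]; s=s*(1+pic['k1']*(s**2).sum(1,keepdims=True))
    K=np.array(pic['K']); return s@K[:2,:2].T+K[:2,2]
def unproj(px,pic,z):
    K=np.array(pic['K']); d=(np.atleast_2d(px)-K[:2,2])/[K[0,0],K[1,1]]; s=d.copy()
    for _ in range(20): s=d/(1+pic['k1']*(s**2).sum(1,keepdims=True))
    M=R.from_rotvec(np.ravel(pic['rvec'])); o=-M.inv().apply(np.ravel(pic['tvec']))
    v=M.inv().apply(np.c_[s,np.ones(len(s))]); return o+v*((z-o[2])/v[:,2:])
def axis(pic,name,z):
    t=trace(pic,name)
    if not t: return None
    m=t[0]['pixels']; v,u=np.nonzero(m); P=unproj(np.c_[u,v].astype(float),pic,z)[:,:2]
    r=cv2.minAreaRect((P*1000).astype(np.float32)); return t[0]['confidence'],P.mean(0),r
E
python3 - <<'E'
from h import *
o=observe(); print({k:np.round(o[k],3) for k in('time','tool_pos','tool_rot','opening')})
for c in('scene','side'):
    p=read_camera(c); cv2.imwrite(f'pics/{c}0.png',p['pixels'])
    for n in 'warmer warmer_pegs warmer_home glue_pot pot_heel pot_nose spatula_red cradle_red rack spatula_blue spatula_green bole_jar varnish_bottle leaf_book'.split():
        print(c,n,[(np.round(d['point'],3).tolist(),round(d['confidence'],2)) for d in mark_of(p,n)[:2]])
    print(axis(p,'spatula_red',.055))
    print(np.round(p['tvec'],3))
E
```

```text
{'time': np.float64(0.0), 'tool_pos': array([0.116, 0.512, 0.292]), 'tool_rot': array([-3.14 , -0.   ,  2.918]), 'opening': np.float64(0.092)}
scene warmer [([0.576, 0.167, 0.004], 0.83)]
scene warmer_pegs [([0.55, 0.346, 0.044], 0.56)]
scene warmer_home [([0.555, 0.281, 0.045], 0.89), ([0.576, 0.169, 0.002], 0.3)]
scene glue_pot [([0.567, 0.089, 0.045], 0.56), ([0.573, 0.169, 0.003], 0.33)]
scene pot_heel [([0.594, 0.01, 0.05], 0.76)]
scene pot_nose [([0.568, 0.087, 0.044], 0.73), ([0.541, 0.165, 0.054], 0.7)]
scene spatula_red [([0.563, 0.263, 0.043], 0.68)]
scene cradle_red [([0.502, -0.247, 0.014], 0.6)]
scene rack [([0.52, -0.324, -0.001], 0.56)]
scene spatula_blue [([0.533, -0.397, 0.037], 0.59)]
scene spatula_green [([0.519, -0.318, 0.037], 0.63), ([0.596, 0.011, 0.054], 0.38)]
scene bole_jar [([0.727, -0.184, -0.001], 0.96)]
scene varnish_bottle [([0.792, -0.009, -0.001], 0.75)]
scene leaf_book [([0.398, 0.549, -0.001], 0.67)]
(0.82, array([0.59543239, 0.26488546]), ((595.2086181640625, 264.433837890625), (197.3797607421875, 29.10340118408203), 4.359938621520996))
[ 0.482 -0.
[... 294 characters left out ...]
ide spatula_red [([0.565, 0.258, 0.048], 0.8), ([0.54, 0.166, 0.054], 0.27)]
side cradle_red [([0.498, -0.246, 0.014], 0.73), ([0.569, 0.086, 0.047], 0.4)]
side rack [([0.52, -0.322, -0.0], 0.65), ([0.556, 0.282, 0.048], 0.43)]
side spatula_blue [([0.534, -0.396, 0.036], 0.84)]
side spatula_green [([0.52, -0.323, 0.034], 0.71)]
side bole_jar [([0.726, -0.182, -0.0], 0.6), ([0.795, -0.007, 0.002], 0.38)]
side varnish_bottle [([0.795, -0.004, -0.0], 0.77), ([0.556, 0.282, 0.046], 0.44)]
side leaf_book [([0.405, 0.548, 0.002], 0.73)]
(0.69, array([0.58653126, 0.26698436]), ((596.3408203125, 267.16168212890625), (196.29920959472656, 44.971275329589844), 5.994747161865234))
[-0.526  0.226  1.018]
```

View pics/scene0.png

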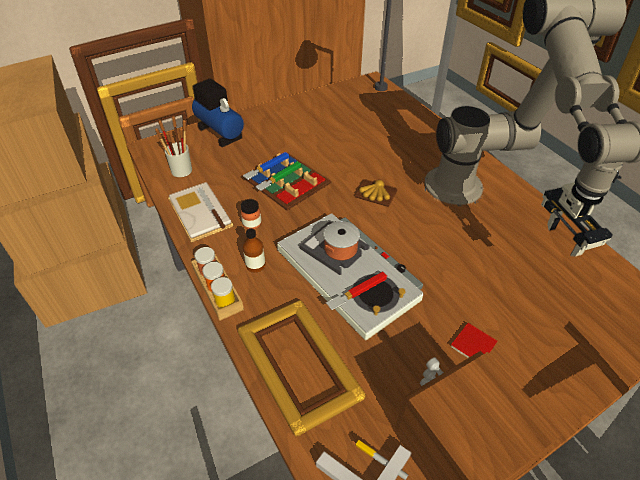

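View pics/side0.png

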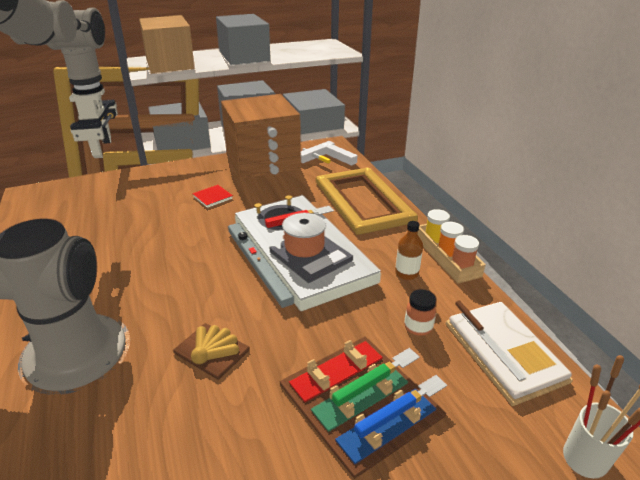

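Scene view: warmer around (350,275), with the red spatula at (360,290), blade towards world +x, between the pot (340,240) and the pegs. The rack is at (285,180), and its empty red cradle is the one nearest the warmer. In the side view the red cradle is at (335,370). Next, the wrist camera over the spatula.

```bash
cat >> h.py <<'E'
def plan(g,yaw,tilt=0,over=.047):
    "rows numbers for grasp point g, tool yaw deg (tool x), tilt deg about tool x-line (world), from current pose"
    o=observe(); R1=R.from_euler('xyz',o['tool_rot']); p=np.array(o['tool_pos'])
    Rt=R.from_euler('xyz',[180,0,yaw],degrees=True)
    ax=np.array([np.cos(np.radians(yaw)),np.sin(np.radians(yaw)),0])
    Rt=R.from_rotvec(np.radians(tilt)*ax)*Rt
    t=np.array(g)-over*Rt.as_matrix()[:,2]
    print('shift',np.round(R1.inv().apply(t-p)*1000,1),'turn',np.round(np.degrees((R1.inv()*Rt).as_rotvec()),2),'tcp',np.round(t,3))
E
python3 - <<'E'
from h import *
import cell; print([ (k,getattr(cell,k)) for k in dir(cell) if 'over' in k])
plan([.564,.25,.20],186)
E
```

```text
[('finger_overhang', 0.0655)]
shift [-494.5 -156.1   45.2] turn [  0.     0.   -18.82] tcp [0.564 0.25  0.247]
```

Request:
{"op": "arm_command", "data": {
  "series": [
    {"x":-494,"y":-156,"z":45,"rz":-18.8},
    {"x":-494,"y":-156,"z":45,"rz":-18.8},
    {"x":-494,"y":-156,"z":45,"rz":-18.8},
    {"x":-494,"y":-156,"z":45,"rz":-18.8},
    {"x":-494,"y":-156,"z":45,"rz":-18.8},
    {"x":-494,"y":-156,"z":45,"rz":-18.8},
    {"x":-494,"y":-156,"z":45,"rz":-18.8},
    {"x":-494,"y":-156,"z":45,"rz":-18.8},
    {"x":-494,"y":-156,"z":45,"rz":-18.8},
    {"x":-494,"y":-156,"z":45,"rz":-18.8},
    {"x":-494,"y":-156,"z":45,"rz":-18.8},
    {"x":-494,"y":-156,"z":45,"rz":-18.8},
    {"x":-494,"y":-156,"z":45,"rz":-18.8},
    {"x":-494,"y":-156,"z":45,"rz":-18.8}
  ],
  "hand": 60
}}

```text
invalid input
```

```bash
python3 - <<'E'
from h import *
o=observe(); print(np.round(o['tool_pos'],3),np.round(o['tool_rot'],3),o['opening'],o['time'])
p=read_camera('wrist'); cv2.imwrite('pics/w1.png',p['pixels'])
for n in 'warmer_pegs warmer_home glue_pot pot_nose spatula_red'.split():
    print(n,[(np.round(d['point'],3).tolist(),round(d['confidence'],2)) for d in mark_of(p,n)[:2]])
print(axis(p,'spatula_red',.06))
E
```

```text
[0.117 0.512 0.292] [3.142 0.    2.918] 0.09179950222524971 1.6
warmer_pegs []
warmer_home []
glue_pot []
pot_nose []
spatula_red []
None
```

View pics/w1.png

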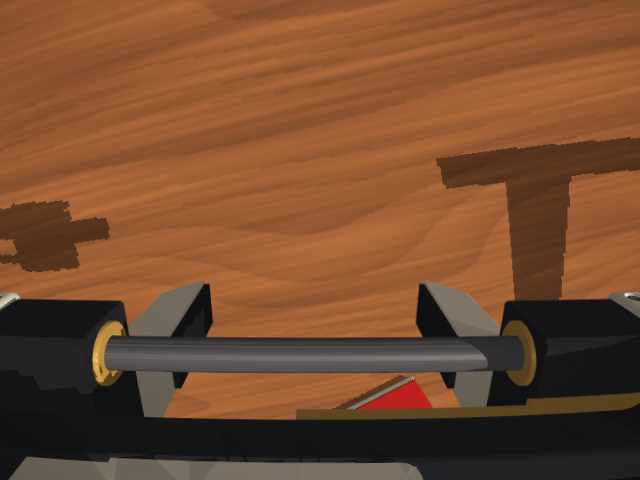

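The move was refused, so the wrist picture shows only bare bench, plus the book edge at (390,395) between the fingers. Retrying with every field given.

Request:
{"op": "arm_command", "data": {
  "series": [
    {"x":-494,"y":-156,"z":45,"rx":0,"ry":0,"rz":-18.8},
    {"x":-494,"y":-156,"z":45,"rx":0,"ry":0,"rz":-18.8},
    {"x":-494,"y":-156,"z":45,"rx":0,"ry":0,"rz":-18.8},
    {"x":-494,"y":-156,"z":45,"rx":0,"ry":0,"rz":-18.8},
    {"x":-494,"y":-156,"z":45,"rx":0,"ry":0,"rz":-18.8},
    {"x":-494,"y":-156,"z":45,"rx":0,"ry":0,"rz":-18.8},
    {"x":-494,"y":-156,"z":45,"rx":0,"ry":0,"rz":-18.8},
    {"x":-494,"y":-156,"z":45,"rx":0,"ry":0,"rz":-18.8},
    {"x":-494,"y":-156,"z":45,"rx":0,"ry":0,"rz":-18.8},
    {"x":-494,"y":-156,"z":45,"rx":0,"ry":0,"rz":-18.8},
    {"x":-494,"y":-156,"z":45,"rx":0,"ry":0,"rz":-18.8},
    {"x":-494,"y":-156,"z":45,"rx":0,"ry":0,"rz":-18.8},
    {"x":-494,"y":-156,"z":45,"rx":0,"ry":0,"rz":-18.8}
  ],
  "hand": 60,
  "squeeze": 25
}}

```text
time: 3.25
tool_pos: [0.5635, 0.2498, 0.2467]
tool_rot: [3.141, -0.001, -3.039]
contact_force: [0.1, 0.1, -0.6]
opening: 0.0599
grip_force: 0.0
```

```bash
python3 - <<'E'
from h import *
p=read_camera('wrist'); cv2.imwrite('pics/w2.png',p['pixels'])
for n in 'warmer_pegs warmer_home spatula_red'.split():
    print(n,[(np.round(d['point'],3).tolist(),round(d['confidence'],2)) for d in mark_of(p,n)[:2]])
print(axis(p,'spatula_red',.06))
# vertical view approx: handle px via red colour
c=p['pixels'].astype(int); m=(c[...,2]>120)&(c[...,1]<60)&(c[...,0]<60); v,u=np.nonzero(m)
P=unproj(np.c_[u,v]*1.,p,.065)[:,:2]; print(len(u),cv2.minAreaRect((P*1000).astype(np.float32)),P.min(0),P.max(0))
plan([.564,.26,.0665],185,-10); plan([.564,.26,.0665],185,10)
E
```

```text
warmer_pegs [([0.548, 0.348, 0.047], 0.64)]
warmer_home [([0.554, 0.278, 0.045], 0.94), ([0.565, 0.259, 0.042], 0.26)]
spatula_red [([0.561, 0.259, 0.046], 0.94)]
(0.89, array([0.57125342, 0.26308199]), ((595.4076538085938, 264.4423828125), (195.26748657226562, 29.030363082885742), 4.383338928222656))
5579 ((510.3486328125, 333.93585205078125), (195.82228088378906, 285.22161865234375), 10.647913932800293) [0.38847937 0.17650498] [0.62207606 0.46475318]
shift [ -2.1   0.4 134.9] turn [-9.98 -0.07  1.08] tcp [0.565 0.252 0.113]
shift [ -2.4  16.7 134.9] turn [10.02  0.11  1.08] tcp [0.563 0.268 0.113]
```

View pics/w2.png

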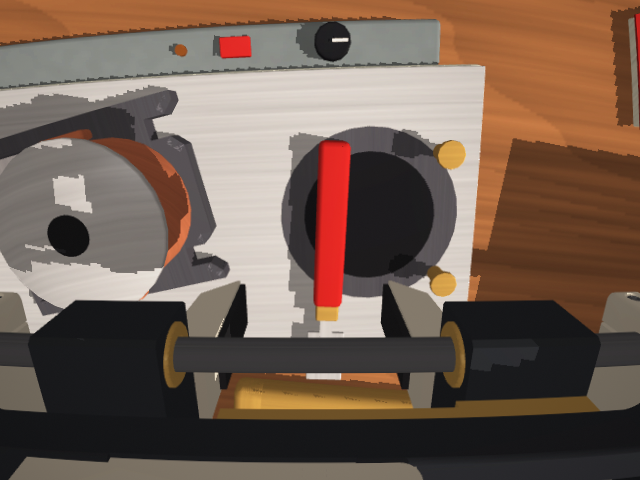

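The wrist view shows the handle running from (335,142) to (328,305), the peg heads at (452,155) and (443,283), and the lid's right edge at about (168,220). The foot's notches are at (180,130) and (205,255).

```bash
python3 - <<'E'
from h import *
p=read_camera('wrist')
e=unproj([[321,143],[349,143],[315,305],[341,305]],p,.065)[:,:2]; print('handle',np.round(e,4))
a=(e[0]+e[1])/2;b=(e[2]+e[3])/2; print('mid',(a+b)/2,'len',np.linalg.norm(b-a),'yaw',np.degrees(np.arctan2(*(b-a)[::-1])))
k=unproj([[452,154],[443,283]],p,.070)[:,:2]; print('pegs',k,k.mean(0),np.linalg.norm(k[1]-k[0]),'yaw',np.degrees(np.arctan2(*(k[1]-k[0])[::-1])))
print('lid edge',unproj([[168,220]],p,.125))
m=(a+b)/2
for t in(-10,10): plan([m[0],m[1],.0675],180+np.degrees(np.arctan2(*(b-a)[::-1])),t)
E
```

```text
handle [[0.5003 0.2502]
 [0.4982 0.2692]
 [0.6222 0.2593]
 [0.6201 0.2792]]
mid [0.56016562 0.26448437] len 0.12225985695942826 yaw 4.472550828996622
pegs [[0.49715643 0.33962485]
 [0.59167989 0.3526002 ]] [0.54441816 0.34611253] 0.09540987788290511 yaw 7.816211189975389
lid edge [[0.54779649 0.16690019 0.125     ]]
shift [  1.5   5.4 133.9] turn [-9.98 -0.11  1.59] tcp [0.561 0.256 0.114]
shift [  1.   21.7 133.9] turn [10.01  0.17  1.59] tcp [0.56  0.273 0.114]
```

```bash
python3 - <<'E'
from h import *
plan([.562,.2645,.0693],184.5,7);plan([.562,.2645,.10],184.5,7)
E
```

```text
shift [ -0.7  19.1 131.8] turn [7.01 0.12 1.57] tcp [0.562 0.27  0.116]
shift [ -0.7  19.1 101.1] turn [7.01 0.12 1.57] tcp [0.562 0.27  0.147]
```

Request:
{"op": "arm_command", "data": {
  "series": [
    {"x":-0.7,"y":19,"z":40,"rx":7,"ry":0.1,"rz":1.6},
    {"x":-0.7,"y":19,"z":70,"rx":7,"ry":0.1,"rz":1.6},
    {"x":-0.7,"y":19,"z":95,"rx":7,"ry":0.1,"rz":1.6},
    {"x":-0.7,"y":19,"z":108,"rx":7,"ry":0.1,"rz":1.6},
    {"x":-0.7,"y":19,"z":118,"rx":7,"ry":0.1,"rz":1.6},
    {"x":-0.7,"y":19,"z":126,"rx":7,"ry":0.1,"rz":1.6},
    {"x":-0.7,"y":19,"z":131,"rx":7,"ry":0.1,"rz":1.6},
    {"x":-0.7,"y":19,"z":131,"rx":7,"ry":0.1,"rz":1.6}
  ],
  "hand": 44
}}

```text
time: 4.35
tool_pos: [0.5624, 0.269, 0.1163]
tool_rot: [-3.02, 0.0, -3.066]
contact_force: [-0.8, 0.1, -1.1]
opening: 0.0441
grip_force: 0.0
```

Request:
{"op": "arm_command", "data": {
  "series": [
    {"x":0,"y":0,"z":0,"rx":0,"ry":0,"rz":0},
    {"x":0,"y":0,"z":0,"rx":0,"ry":0,"rz":0},
    {"x":0,"y":0,"z":0,"rx":0,"ry":0,"rz":0},
    {"x":0,"y":0,"z":0,"rx":0,"ry":0,"rz":0},
    {"x":0,"y":0,"z":0,"rx":0,"ry":0,"rz":0},
    {"x":0,"y":0,"z":0,"rx":0,"ry":0,"rz":0}
  ],
  "hand": 0,
  "squeeze": 25
}}

```text
time: 4.95
tool_pos: [0.5625, 0.2693, 0.1168]
tool_rot: [-3.02, 0.001, -3.065]
contact_force: [-1.0, -0.6, 4.4]
opening: 0.0223
grip_force: 24.6
```

```bash
python3 - <<'E'
from h import *
plan([.562,.2645,.20],184.5,0)
E
```

```text
shift [   0.8  -20.5 -128.6] turn [-6.98  0.05 -0.13] tcp [0.562 0.264 0.247]
```

Request:
{"op": "arm_command", "data": {
  "series": [
    {"x":0,"y":-1.2,"z":-10,"rx":0,"ry":0,"rz":0},
    {"x":0,"y":-3.7,"z":-30,"rx":0,"ry":0,"rz":0},
    {"x":0,"y":-7.4,"z":-60,"rx":0,"ry":0,"rz":0},
    {"x":1,"y":-15,"z":-95,"rx":-3,"ry":0,"rz":0},
    {"x":1,"y":-20,"z":-128,"rx":-7,"ry":0,"rz":0},
    {"x":1,"y":-20,"z":-128,"rx":-7,"ry":0,"rz":0},
    {"x":1,"y":-20,"z":-128,"rx":-7,"ry":0,"rz":0}
  ]
}}

```text
time: 5.65
tool_pos: [0.5617, 0.2644, 0.2465]
tool_rot: [-3.141, 0.001, -3.066]
contact_force: [-0.1, 0.1, -0.7]
opening: 0.0224
grip_force: 24.3
```

```bash
python3 - <<'E'
from h import *
p=read_camera('wrist'); cv2.imwrite('pics/w3.png',p['pixels'])
q=read_camera('side')
P=[mark_of(q,n) for n in('cradle_red','spatula_green','spatula_blue','rack')]
for d in P: print([np.round(x['point'],4).tolist() for x in d[:1]])
c=read_camera('scene'); 
for n in('cradle_red','spatula_green','spatula_blue','rack'): print([np.round(x['point'],4).tolist() for x in mark_of(c,n)[:1]])
plan([.501,-.246,.20],192.5,0)
E
```

```text
[[0.4998, -0.2484, 0.0123]]
[[0.5221, -0.3267, 0.0335]]
[[0.5324, -0.396, 0.0361]]
[[0.5213, -0.3241, -0.001]]
[[0.5042, -0.2481, 0.0093]]
[[0.5234, -0.3192, 0.0362]]
[[0.5314, -0.3979, 0.0397]]
[[0.519, -0.318, 0.0024]]
shift [  99.5 -504.8   -1.5] turn [-0.01 -0.03 -8.11] tcp [ 0.501 -0.246  0.247]
```

View pics/w3.png

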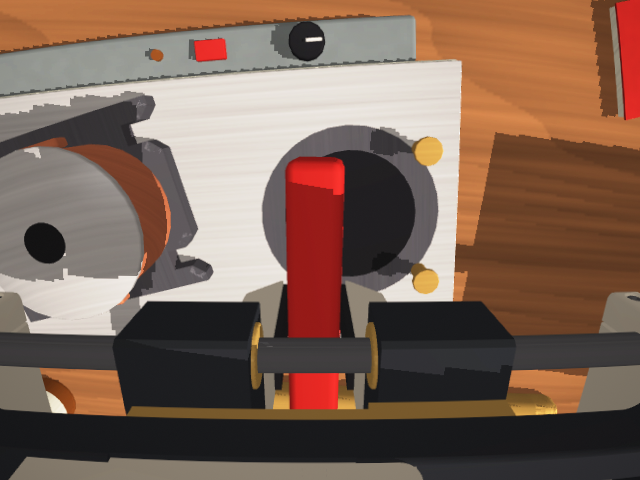

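The spatula is held, handle centred between the pads at (315,290). Carrying it over to the red cradle.

Request:
{"op": "arm_command", "data": {
  "series": [
    {"x":99,"y":-502,"z":-1,"rx":0,"ry":0,"rz":-8.1},
    {"x":99,"y":-502,"z":-1,"rx":0,"ry":0,"rz":-8.1},
    {"x":99,"y":-502,"z":-1,"rx":0,"ry":0,"rz":-8.1},
    {"x":99,"y":-502,"z":-1,"rx":0,"ry":0,"rz":-8.1},
    {"x":99,"y":-502,"z":-1,"rx":0,"ry":0,"rz":-8.1},
    {"x":99,"y":-502,"z":-1,"rx":0,"ry":0,"rz":-8.1},
    {"x":99,"y":-502,"z":-1,"rx":0,"ry":0,"rz":-8.1},
    {"x":99,"y":-502,"z":-1,"rx":0,"ry":0,"rz":-8.1},
    {"x":99,"y":-502,"z":-1,"rx":0,"ry":0,"rz":-8.1},
    {"x":99,"y":-502,"z":-1,"rx":0,"ry":0,"rz":-8.1},
    {"x":99,"y":-502,"z":-1,"rx":0,"ry":0,"rz":-8.1},
    {"x":99,"y":-502,"z":-1,"rx":0,"ry":0,"rz":-8.1},
    {"x":99,"y":-502,"z":-1,"rx":0,"ry":0,"rz":-8.1}
  ]
}}

```text
time: 7.5
tool_pos: [0.5012, -0.2423, 0.2465]
tool_rot: [3.141, -0.0, -2.924]
contact_force: [0.7, 0.6, -0.8]
opening: 0.0223
grip_force: 24.3
```

```bash
python3 - <<'E'
from h import *
p=read_camera('wrist'); cv2.imwrite('pics/w4.png',p['pixels'])
for n in('cradle_red','spatula_red','rack','spatula_green'): print(n,[(np.round(x['point'],4).tolist(),round(x['confidence'],2)) for x in mark_of(p,n)[:2]])
c=read_camera('scene')
for n in('cradle_red','spatula_red','rack'): print(n,[(np.round(x['point'],4).tolist(),round(x['confidence'],2)) for x in mark_of(c,n)[:2]])
o=observe(); print(np.round(o['tool_pos'],4),o['tool_rot'])
E
```

```text
cradle_red []
spatula_red [([0.4988, -0.2435, 0.1731], 0.97)]
rack []
spatula_green [([0.524, -0.3178, 0.0374], 0.68)]
cradle_red [([0.5037, -0.2512, 0.0108], 0.6)]
spatula_red [([0.4999, -0.2412, 0.172], 0.73)]
rack [([0.5166, -0.3225, 0.0014], 0.82)]
[ 0.5014 -0.2428  0.2468] [-3.14158208e+00  9.38530264e-05 -2.92301885e+00]
```

View pics/w4.png

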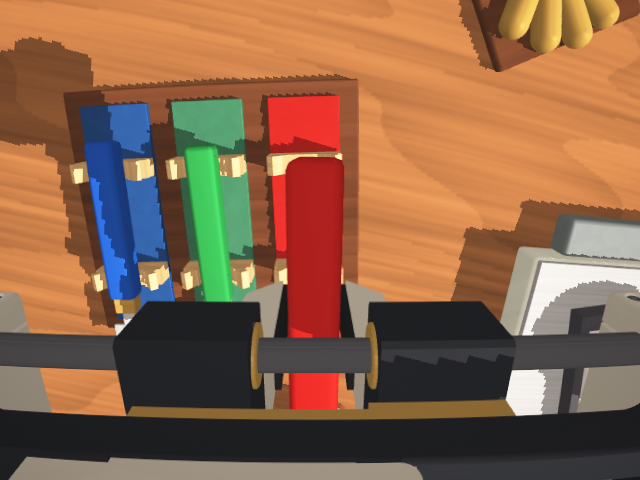

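The wrist view shows the red strip's near end from (268,98) to (339,96). The board's corners are at (65,94) and (357,80), and its right edge runs down to (357,285). Computing the cradle pose from these.

```bash
python3 - <<'E'
from h import *
p=read_camera('wrist')
b=unproj([[65,94],[357,80],[358,285]],p,.012)[:,:2]; print(b,np.linalg.norm(b[1]-b[0]))
d=b[0]-b[1]; y1=np.degrees(np.arctan2(d[0],-d[1])); d2=b[2]-b[1]; y2=np.degrees(np.arctan2(d2[1],d2[0])); print('yaw',y1,y2)
s=unproj([[268,98],[340,96]],p,.018)[:,:2]; print(s,np.linalg.norm(s[1]-s[0]))
for y in(y1,y2,12): 
    u=np.array([np.cos(np.radians(y)),np.sin(np.radians(y))]); n=np.array([-u[1],u[0]])
    print('cradle from strip',s.mean(0)+.095*u,'from board', b[:2].mean(0)+.1075*u+.076*n)
g=axis(p,'spatula_green',.050); print(g)
# green handle edges end
e=unproj([[184,151],[217,149],[206,300],[231,300]],p,.056)[:,:2]; print(e, [np.degrees(np.arctan2(*(e[i+2]-e[i])[::-1])) for i in(0,1)])
E
```

```text
[[ 0.44711465 -0.46108701]
 [ 0.38904979 -0.23233714]
 [ 0.55753154 -0.18850342]] 0.23600430269747041
yaw 14.242891696512933 14.583281748314608
[[ 0.41759967 -0.29699777]
 [ 0.40407441 -0.24282472]] 0.05583593579549962
cradle from strip [ 0.50291687 -0.24653811] from board [ 0.50357931 -0.24659965]
cradle from strip [ 0.50277639 -0.24599148] from board [ 0.50298304 -0.24609349]
cradle from strip [ 0.50376106 -0.25015964] from board [ 0.5074318  -0.25002235]
(0.69, array([ 0.51730268, -0.31951043]), ((520.4984741210938, -318.60986328125), (125.76994323730469, 26.390901565551758), 14.693921089172363))
[[ 0.46609747 -0.34444818]
 [ 0.45977569 -0.32145507]
 [ 0.57848065 -0.3127096 ]
 [ 0.57399091 -0.29314934]] [np.float64(15.770421477518639), np.float64(13.919059899917068)]
```

```bash
python3 - <<'E'
from h import *
plan([.5037,-.2468,.0605],194.4,0)
E
```

```text
shift [ -1.6  -4.2 139.2] turn [ 0.    0.   -1.91] tcp [ 0.504 -0.247  0.108]
```

Request:
{"op": "arm_command", "data": {
  "series": [
    {"x":-1.6,"y":-4.2,"z":30,"rx":0,"ry":0,"rz":-1.9},
    {"x":-1.6,"y":-4.2,"z":65,"rx":0,"ry":0,"rz":-1.9},
    {"x":-1.6,"y":-4.2,"z":95,"rx":0,"ry":0,"rz":-1.9},
    {"x":-1.6,"y":-4.2,"z":110,"rx":0,"ry":0,"rz":-1.9},
    {"x":-1.6,"y":-4.2,"z":118,"rx":0,"ry":0,"rz":-1.9},
    {"x":-1.6,"y":-4.2,"z":124,"rx":0,"ry":0,"rz":-1.9},
    {"x":-1.6,"y":-4.2,"z":130,"rx":0,"ry":0,"rz":-1.9},
    {"x":-1.6,"y":-4.2,"z":134,"rx":0,"ry":0,"rz":-1.9},
    {"x":-1.6,"y":-4.2,"z":134,"rx":0,"ry":0,"rz":-1.9},
    {"x":-1.6,"y":-4.2,"z":134,"rx":0,"ry":0,"rz":-1.9}
  ]
}}

```text
time: 9.05
tool_pos: [0.5039, -0.2471, 0.1131]
tool_rot: [-3.141, 0.001, -2.891]
contact_force: [0.5, 0.2, -1.2]
opening: 0.0226
grip_force: 24.3
```

Request:
{"op": "arm_command", "data": {
  "series": [
    {"x":0,"y":0,"z":2,"rx":0,"ry":0,"rz":0},
    {"x":0,"y":0,"z":4,"rx":0,"ry":0,"rz":0},
    {"x":0,"y":0,"z":5,"rx":0,"ry":0,"rz":0},
    {"x":0,"y":0,"z":5,"rx":0,"ry":0,"rz":0}
  ]
}}

```text
time: 9.45
tool_pos: [0.5038, -0.2469, 0.1084]
tool_rot: [-3.141, 0.001, -2.891]
contact_force: [-1.7, 1.4, 4.0]
opening: 0.0221
grip_force: 24.6
```

```bash
python3 - <<'E'
from h import *
p=read_camera('side'); cv2.imwrite('pics/s5.png',cv2.resize(p['pixels'][300:480,240:480],None,fx=3,fy=3))
print([(x['point'],x['confidence']) for x in mark_of(p,'spatula_red')[:1]])
E
```

```text
[([0.5037, -0.2465, 0.0415], 0.81)]
```

View pics/s5.png

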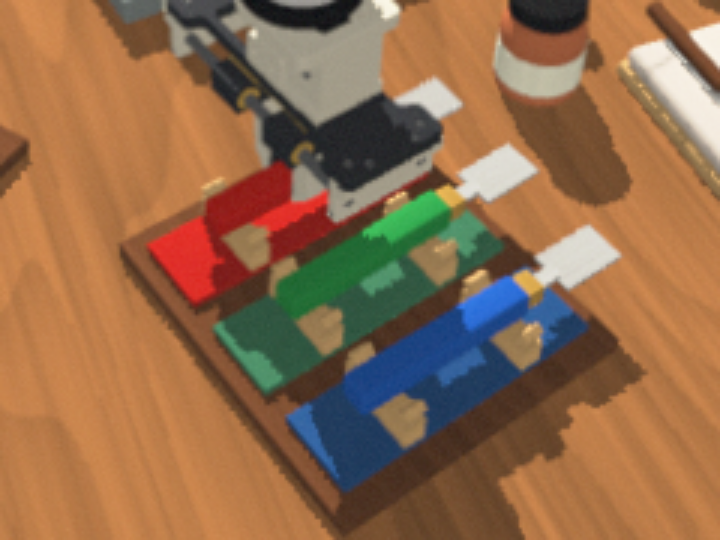

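The crop shows the red handle between the horns of its near bar (crop 225,215), and 4 N of contact says it is seated. Releasing.

Request:
{"op": "arm_command", "data": {
  "series": [
    {"x":0,"y":0,"z":0,"rx":0,"ry":0,"rz":0},
    {"x":0,"y":0,"z":0,"rx":0,"ry":0,"rz":0},
    {"x":0,"y":0,"z":0,"rx":0,"ry":0,"rz":0},
    {"x":0,"y":0,"z":0,"rx":0,"ry":0,"rz":0},
    {"x":0,"y":0,"z":-10,"rx":0,"ry":0,"rz":0},
    {"x":0,"y":0,"z":-40,"rx":0,"ry":0,"rz":0},
    {"x":0,"y":0,"z":-90,"rx":0,"ry":0,"rz":0},
    {"x":0,"y":0,"z":-140,"rx":0,"ry":0,"rz":0},
    {"x":0,"y":0,"z":-140,"rx":0,"ry":0,"rz":0}
  ],
  "hand": 44
}}

```text
time: 10.45
tool_pos: [0.5061, -0.2486, 0.2558]
tool_rot: [-3.131, 0.01, -2.891]
contact_force: [0.4, -0.1, -0.1]
opening: 0.044
grip_force: 0.0
```

```bash
python3 - <<'E'
from h import *
w=read_camera('wrist'); cv2.imwrite('pics/w6.png',w['pixels'])
print([(np.round(x['point'],4),x['confidence']) for x in mark_of(w,'spatula_red')[:1]],axis(w,'spatula_red',.056))
for c in('scene','side'):
    p=read_camera(c)
    for n in 'spatula_red glue_pot pot_heel pot_nose warmer_home warmer_pegs'.split():
        print(c,n,[(np.round(d['point'],4).tolist(),round(d['confidence'],2)) for d in mark_of(p,n)[:2]])
E
```

```text
[(array([ 0.5058, -0.2486,  0.0313]), 0.59)] (0.67, array([ 0.51528754, -0.24288812]), ((521.6356811523438, -241.87371826171875), (167.2688751220703, 28.626760482788086), 14.738067626953125))
scene spatula_red [([0.5034, -0.2478, 0.0335], 0.65), ([0.5485, 0.3461, 0.0445], 0.59)]
scene glue_pot [([0.5679, 0.0857, 0.0429], 0.63), ([0.5043, -0.2467, 0.0355], 0.62)]
scene pot_heel [([0.5955, 0.0132, 0.0493], 0.75)]
scene pot_nose [([0.5441, 0.1592, 0.0543], 0.73)]
scene warmer_home [([0.5546, 0.2805, 0.0446], 0.68), ([0.5181, -0.3205, 0.0371], 0.35)]
scene warmer_pegs [([0.5449, 0.3425, 0.0434], 0.81)]
side spatula_red [([0.5013, -0.2477, 0.0392], 0.76)]
side glue_pot [([0.5678, 0.0842, 0.0417], 0.88)]
side pot_heel []
side pot_nose [([0.5412, 0.1645, 0.0557], 0.66)]
side warmer_home [([0.557, 0.2798, 0.0464], 0.57)]
side warmer_pegs [([0.5473, 0.3437, 0.0474], 0.57)]
```

View pics/w6.png

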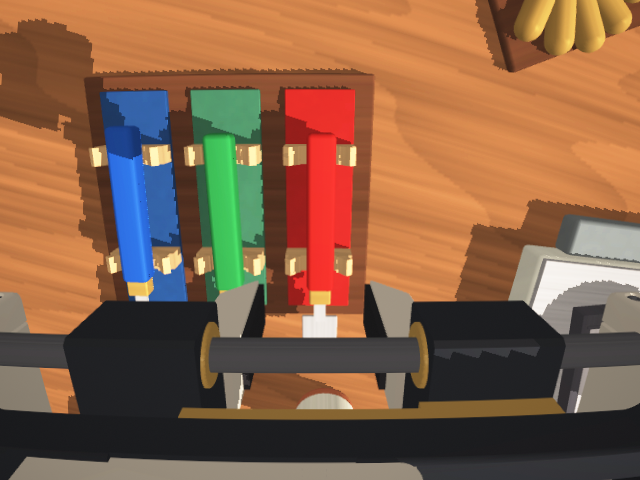

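The red spatula lies squarely in its cradle (handle at 320,135 to 320,300), and blue and green are undisturbed. Next I hover behind the pot's heel.

```bash
python3 - <<'E'
from h import *
w=read_camera('wrist'); o=observe(); R1=R.from_euler('xyz',o['tool_rot']); M=R.from_rotvec(np.ravel(w['rvec']))
print('cam in tool',R1.inv().apply(-M.inv().apply(np.ravel(w['tvec']))-o['tool_pos']), 'view dir',R1.inv().apply(M.inv().apply([0,0,1])),np.round(o['qpos'],2))
plan([.605,-.02,.20],108)
E
```

```text
cam in tool [ 0.0802766   0.0005517  -0.09236082] view dir [-2.94281102e-01  9.35968232e-04  9.55718451e-01] [-0.59  0.45  1.49  0.    1.2  -2.41]
shift [-154.5  194.7    0.7] turn [ 0.   -0.   86.38] tcp [ 0.605 -0.02   0.247]
```

Request:
{"op": "arm_command", "data": {
  "series": [
    {"x":-154,"y":195,"z":0,"rx":0,"ry":0,"rz":8},
    {"x":-154,"y":195,"z":0,"rx":0,"ry":0,"rz":16},
    {"x":-154,"y":195,"z":0,"rx":0,"ry":0,"rz":24},
    {"x":-154,"y":195,"z":0,"rx":0,"ry":0,"rz":32},
    {"x":-154,"y":195,"z":0,"rx":0,"ry":0,"rz":40},
    {"x":-154,"y":195,"z":0,"rx":0,"ry":0,"rz":48},
    {"x":-154,"y":195,"z":0,"rx":0,"ry":0,"rz":56},
    {"x":-154,"y":195,"z":0,"rx":0,"ry":0,"rz":64},
    {"x":-154,"y":195,"z":0,"rx":0,"ry":0,"rz":72},
    {"x":-154,"y":195,"z":0,"rx":0,"ry":0,"rz":80},
    {"x":-154,"y":195,"z":0,"rx":0,"ry":0,"rz":86.4},
    {"x":-154,"y":195,"z":0,"rx":0,"ry":0,"rz":86.4},
    {"x":-154,"y":195,"z":0,"rx":0,"ry":0,"rz":86.4}
  ],
  "hand": 91.5
}}

```text
time: 12.65
tool_pos: [0.6044, -0.0199, 0.2477]
tool_rot: [3.142, -0.0, 1.888]
contact_force: [0.9, -0.6, 0.6]
opening: 0.0917
grip_force: 0.0
```

```bash
python3 - <<'E'
from h import *
import pickle
w=read_camera('wrist'); cv2.imwrite('pics/w7.png',w['pixels']); pickle.dump(w,open('w7.pkl','wb'))
for n in 'glue_pot pot_heel pot_nose warmer_home warmer_pegs warmer'.split():
    print(n,[(np.round(d['point'],4).tolist(),round(d['confidence'],2)) for d in mark_of(w,n)[:2]])
E
```

```text
glue_pot [([0.5664, 0.0915, 0.0423], 0.9)]
pot_heel [([0.5961, 0.0135, 0.0536], 0.94)]
pot_nose []
warmer_home []
warmer_pegs []
warmer []
```

View pics/w7.png

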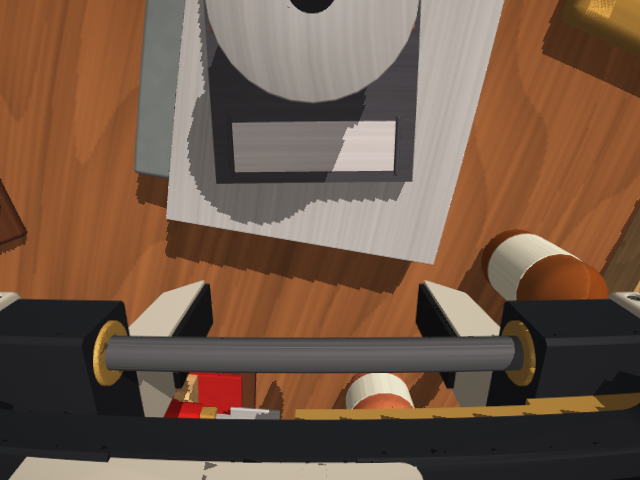

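The deck's -y corners are at (167,219) and (434,264), with side edges rising to (194,0) and (505,0). The pot's heel corners are at (217,183) and (412,181), and all of it is clear of the fingers.

```bash
python3 - <<'E'
from h import *
import pickle
w=pickle.load(open('w7.pkl','rb'))
d=unproj([[167,219],[434,264],[194,0],[505,0]],w,.045)[:,:2]
ang=lambda v:np.degrees(np.arctan2(v[1],v[0]))
print(d,np.linalg.norm(d[1]-d[0]),'yaws',ang(d[1]-d[0]),ang(d[2]-d[0])-90,ang(d[3]-d[1])-90)
h=unproj([[217,183],[412,181]],w,.061)[:,:2]; print('heel',h,h.mean(0),np.linalg.norm(h[1]-h[0]),ang(h[1]-h[0]))
for y in(8.5,9,9.5):
    u=np.array([np.cos(np.radians(y)),np.sin(np.radians(y))]);n=np.array([-u[1],u[0]])
    print(y,'origin',d[:2].mean(0)+.21*n,'home',d[:2].mean(0)+.325*n,'pegs',d[:2].mean(0)+.388*n)
E
```

```text
[[ 0.49403512 -0.05216693]
 [ 0.70650521 -0.02177256]
 [ 0.47700847  0.10482931]
 [ 0.67929308  0.17333575]] 0.21463307480636834 yaws 8.141070726558743 6.189683548504632 7.9399336029897825
heel [[ 0.52758064 -0.0088915 ]
 [ 0.65937856  0.03593973]] [0.5934796  0.01352411] 0.13921396884594353 18.785801627695363
8.5 origin [0.56923019 0.17072359] home [0.55223211 0.28446041] pegs [0.54292012 0.34676841]
9 origin [0.56741893 0.17044481] home [0.54942897 0.28402896] pegs [0.53957359 0.34625333]
9.5 origin [0.56561017 0.17015023] home [0.5466297  0.28357307] pegs [0.5362317  0.34570907]
```

```bash
python3 - <<'E'
from h import *
plan([.6004,-.0069,.1135],108.8,over=0)
E
```

```text
shift [ 13.6   0.2 134.2] turn [ 0.   -0.   -0.79] tcp [ 0.6   -0.007  0.114]
```

Request:
{"op": "arm_command", "data": {
  "series": [
    {"x":13,"y":0,"z":45,"rx":0,"ry":0,"rz":-0.6},
    {"x":13,"y":0,"z":85,"rx":0,"ry":0,"rz":-0.6},
    {"x":13,"y":0,"z":112,"rx":0,"ry":0,"rz":-0.6},
    {"x":13,"y":0,"z":125,"rx":0,"ry":0,"rz":-0.6},
    {"x":13,"y":0,"z":131,"rx":0,"ry":0,"rz":-0.6},
    {"x":13,"y":0,"z":134,"rx":0,"ry":0,"rz":-0.6},
    {"x":13,"y":0,"z":134,"rx":0,"ry":0,"rz":-0.6},
    {"x":13,"y":0,"z":134,"rx":0,"ry":0,"rz":-0.6}
  ]
}}

```text
time: 13.8
tool_pos: [0.6011, -0.0076, 0.115]
tool_rot: [3.139, 0.001, 1.895]
contact_force: [0.3, 0.5, -0.1]
opening: 0.0913
grip_force: 0.0
```

Request:
{"op": "arm_command", "data": {
  "series": [
    {"x":3,"y":0,"z":0,"rx":0,"ry":0,"rz":0},
    {"x":6,"y":0,"z":0,"rx":0,"ry":0,"rz":0},
    {"x":8,"y":0,"z":0,"rx":0,"ry":0,"rz":0},
    {"x":10,"y":0,"z":0,"rx":0,"ry":0,"rz":0},
    {"x":11,"y":0,"z":0,"rx":0,"ry":0,"rz":0},
    {"x":12,"y":0,"z":0,"rx":0,"ry":0,"rz":0},
    {"x":13,"y":0,"z":0,"rx":0,"ry":0,"rz":0}
  ]
}}

```text
time: 14.5
tool_pos: [0.5966, 0.0044, 0.1139]
tool_rot: [3.141, 0.001, 1.895]
contact_force: [0.6, -3.2, 0.5]
opening: 0.0914
grip_force: 1.9
```

Request:
{"op": "arm_command", "data": {
  "series": [
    {"x":3,"y":0.4,"z":0,"rx":0,"ry":0,"rz":0.3},
    {"x":6,"y":0.8,"z":0,"rx":0,"ry":0,"rz":0.6},
    {"x":9,"y":1.3,"z":0,"rx":0,"ry":0,"rz":1},
    {"x":12,"y":1.8,"z":0,"rx":0,"ry":0,"rz":1.3},
    {"x":15,"y":2.3,"z":0,"rx":0,"ry":0,"rz":1.7},
    {"x":18,"y":2.8,"z":0,"rx":0,"ry":0,"rz":2},
    {"x":21,"y":3.3,"z":0,"rx":0,"ry":0,"rz":2.4},
    {"x":24,"y":3.8,"z":0,"rx":0,"ry":0,"rz":2.8},
    {"x":27,"y":4.3,"z":0,"rx":0,"ry":0,"rz":3.1},
    {"x":30,"y":4.9,"z":0,"rx":0,"ry":0,"rz":3.5},
    {"x":33,"y":5.4,"z":0,"rx":0,"ry":0,"rz":3.9},
    {"x":36,"y":5.9,"z":0,"rx":0,"ry":0,"rz":4.2},
    {"x":39,"y":6.5,"z":0,"rx":0,"ry":0,"rz":4.6},
    {"x":42,"y":7.1,"z":0,"rx":0,"ry":0,"rz":5},
    {"x":45,"y":7.7,"z":0,"rx":0,"ry":0,"rz":5.4},
    {"x":48,"y":8.3,"z":0,"rx":0,"ry":0,"rz":5.8},
    {"x":50,"y":8.8,"z":0,"rx":0,"ry":0,"rz":6.1},
    {"x":52,"y":9.2,"z":0,"rx":0,"ry":0,"rz":6.4},
    {"x":53,"y":9.4,"z":0,"rx":0,"ry":0,"rz":6.6}
  ]
}}

```text
time: 16.4
tool_pos: [0.5882, 0.0583, 0.1136]
tool_rot: [-3.141, -0.0, 1.78]
contact_force: [-0.7, -3.8, 2.6]
opening: 0.0913
grip_force: 2.2
```

```bash
cat >> h.py <<'E'
def potstate():
    "pot in warmer-home frame (mm, deg) and the pusher"
    y=np.radians(8.); u=np.array([np.cos(y),np.sin(y)]); n=np.array([-u[1],u[0]]); H=np.array([.5545,.2831])
    f=lambda P:np.round(np.array([(np.array(P)[:2]-H)@u,(np.array(P)[:2]-H)@n])*1000,1)
    for c in('scene','side','wrist'):
        p=read_camera(c)
        for q in('glue_pot','pot_heel','pot_nose','warmer_home','warmer_pegs'):
            print(c,q,[(f(d['point']),round(d['point'][2],3),round(d['confidence'],2)) for d in mark_of(p,q)[:1]])
    o=observe(); print('tcp',f(o['tool_pos']),np.degrees(o['tool_rot'][2])-98,'F',np.round(o['contact_force'],1),o['time'],'M',np.round(o['torque'],2))
    return p
E
python3 -c "
from h import *
p=potstate(); cv2.imwrite('pics/w8.png',p['pixels']); import pickle; pickle.dump(p,open('w8.pkl','wb'))"
```

```text
scene glue_pot [(array([  -4.1, -136.8]), 0.044, 0.68)]
scene pot_heel [(array([   2.7, -217.5]), 0.051, 0.69)]
scene pot_nose [(array([-10.6, -57.3]), 0.055, 0.8)]
scene warmer_home [(array([ 0.8, -2.8]), 0.046, 0.8)]
scene warmer_pegs [(array([ 0.8, 61.1]), 0.047, 0.93)]
side glue_pot [(array([  -2.7, -137.4]), 0.047, 0.68)]
side pot_heel [(array([  -4.4, -212.4]), 0.05, 0.74)]
side pot_nose [(array([-10.9, -54.7]), 0.054, 0.64)]
side warmer_home [(array([ 4.3, -2.4]), 0.048, 0.83)]
side warmer_pegs [(array([-0.6, 63.9]), 0.044, 0.61)]
wrist glue_pot [(array([  -8.1, -134.6]), 0.045, 0.93)]
wrist pot_heel [(array([   3.4, -218.9]), 0.053, 0.82)]
wrist pot_nose []
wrist warmer_home []
wrist warmer_pegs []
tcp [   2.2 -227.5] 3.9722947036698883 F [-0.9  0.2 -1.5] 17.3 M [-0.07  0.08  0.03]
```

Request:
{"op": "arm_command", "data": {
  "series": [
    {"x":2,"y":0.1,"z":0,"rx":0,"ry":0,"rz":0.1},
    {"x":5,"y":0.3,"z":0,"rx":0,"ry":0,"rz":0.4},
    {"x":8,"y":0.5,"z":0,"rx":0,"ry":0,"rz":0.7},
    {"x":11,"y":0.7,"z":0,"rx":0,"ry":0,"rz":1},
    {"x":14,"y":0.9,"z":0,"rx":0,"ry":0,"rz":1.3},
    {"x":17,"y":1.1,"z":0,"rx":0,"ry":0,"rz":1.6},
    {"x":20,"y":1.3,"z":0,"rx":0,"ry":0,"rz":1.9},
    {"x":23,"y":1.5,"z":0,"rx":0,"ry":0,"rz":2.2},
    {"x":26,"y":1.7,"z":0,"rx":0,"ry":0,"rz":2.5},
    {"x":29,"y":1.9,"z":0,"rx":0,"ry":0,"rz":2.8},
    {"x":32,"y":2.1,"z":0,"rx":0,"ry":0,"rz":3.1},
    {"x":35,"y":2.3,"z":0,"rx":0,"ry":0,"rz":3.4},
    {"x":38,"y":2.5,"z":0,"rx":0,"ry":0,"rz":3.7},
    {"x":41,"y":2.7,"z":0,"rx":0,"ry":0,"rz":4},
    {"x":44,"y":2.9,"z":0,"rx":0,"ry":0,"rz":4},
    {"x":47,"y":3.1,"z":0,"rx":0,"ry":0,"rz":4},
    {"x":50,"y":3.3,"z":0,"rx":0,"ry":0,"rz":4},
    {"x":52,"y":3.5,"z":0,"rx":0,"ry":0,"rz":4},
    {"x":53,"y":3.6,"z":0,"rx":0,"ry":0,"rz":4}
  ]
}}

```text
time: 19.2
tool_pos: [0.5808, 0.1109, 0.1137]
tool_rot: [3.142, -0.0, 1.71]
contact_force: [0.2, -2.0, -1.0]
opening: 0.0911
grip_force: 1.6
```

```bash
python3 -c "
from h import *
p=potstate(); cv2.imwrite('pics/w9.png',p['pixels']); import pickle; pickle.dump(p,open('w9.pkl','wb'))"
```

```text
scene glue_pot [(array([  3.7, -84.4]), 0.045, 0.78)]
scene pot_heel [(array([   1.2, -164.3]), 0.051, 0.85)]
scene pot_nose [(array([ 1.7, -3.4]), 0.057, 0.76)]
scene warmer_home [(array([ 0.3, -2.9]), 0.047, 0.61)]
scene warmer_pegs [(array([ 106.4, -486.3]), -0.002, 0.65)]
side glue_pot [(array([  4.6, -86.2]), 0.048, 0.6)]
side pot_heel [(array([  -2.4, -163.9]), 0.055, 0.76)]
side pot_nose []
side warmer_home [(array([ 1.4, -3.5]), 0.046, 0.73)]
side warmer_pegs [(array([ 2.1, 64.4]), 0.046, 0.74)]
wrist glue_pot [(array([ -0.1, -78.5]), 0.046, 0.72)]
wrist pot_heel []
wrist pot_nose []
wrist warmer_home []
wrist warmer_pegs []
tcp [   2.1 -174.4] -0.028446451456034083 F [-0.3 -0.4 -0. ] 20.1 M [-0.1   0.1  -0.01]
```

View pics/w9.png

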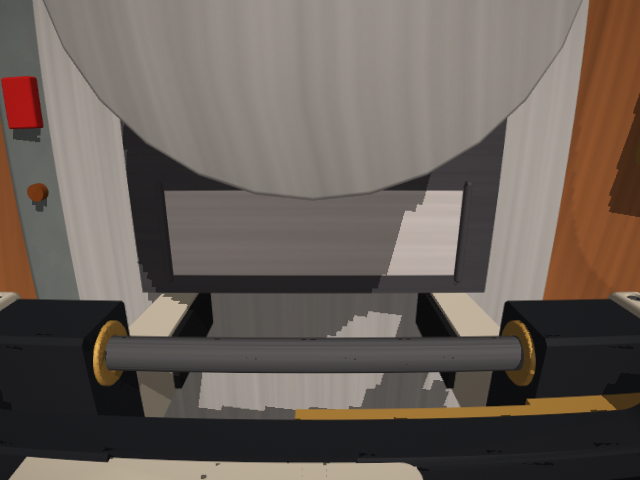

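The foot sits square and centred: heel corners at (143,291) and (485,291), deck edges running (37,40)-(78,300) and (588,0)-(545,300). I'll measure the lateral offset against the deck edges.

```bash
python3 - <<'E'
from h import *
import pickle
w=pickle.load(open('w9.pkl','rb'))
y=np.radians(8.); u=np.array([np.cos(y),np.sin(y)]); n=np.array([-u[1],u[0]]); H=np.array([.5545,.2831])
f=lambda px,z:np.round(((unproj(px,w,z)[:,:2]-H)@np.c_[u,n])*1000,1).tolist()
print('deck',f([[40,50],[78,300],[582,40],[545,300]],.045))
print('foot',f([[123,125],[143,291],[506,120],[485,291]],.061))
E
```

```text
deck [[-106.3, -66.8], [-108.0, -174.5], [106.5, -63.2], [108.8, -174.4]]
foot [[-67.6, -96.4], [-68.2, -162.0], [71.0, -94.6], [71.5, -162.0]]
```

Request:
{"op": "arm_command", "data": {
  "series": [
    {"x":2,"y":0,"z":0,"rx":0,"ry":0,"rz":0},
    {"x":5,"y":-0.1,"z":0,"rx":0,"ry":0,"rz":0},
    {"x":8,"y":-0.2,"z":0,"rx":0,"ry":0,"rz":0},
    {"x":11,"y":-0.3,"z":0,"rx":0,"ry":0,"rz":0},
    {"x":14,"y":-0.4,"z":0,"rx":0,"ry":0,"rz":0},
    {"x":17,"y":-0.5,"z":0,"rx":0,"ry":0,"rz":0},
    {"x":20,"y":-0.6,"z":0,"rx":0,"ry":0,"rz":0},
    {"x":23,"y":-0.7,"z":0,"rx":0,"ry":0,"rz":0},
    {"x":26,"y":-0.8,"z":0,"rx":0,"ry":0,"rz":0},
    {"x":29,"y":-0.9,"z":0,"rx":0,"ry":0,"rz":0},
    {"x":32,"y":-1,"z":0,"rx":0,"ry":0,"rz":0},
    {"x":35,"y":-1.1,"z":0,"rx":0,"ry":0,"rz":0},
    {"x":38,"y":-1.2,"z":0,"rx":0,"ry":0,"rz":0},
    {"x":41,"y":-1.3,"z":0,"rx":0,"ry":0,"rz":0},
    {"x":44,"y":-1.4,"z":0,"rx":0,"ry":0,"rz":0},
    {"x":47,"y":-1.5,"z":0,"rx":0,"ry":0,"rz":0},
    {"x":50,"y":-1.5,"z":0,"rx":0,"ry":0,"rz":0},
    {"x":53,"y":-1.5,"z":0,"rx":0,"ry":0,"rz":0},
    {"x":55,"y":-1.5,"z":0,"rx":0,"ry":0,"rz":0}
  ]
}}

```text
time: 22.0
tool_pos: [0.5717, 0.1652, 0.1137]
tool_rot: [-3.142, -0.0, 1.71]
contact_force: [0.4, -3.3, -0.1]
opening: 0.0914
grip_force: 1.8
```

```bash
python3 -c "
from h import *
p=potstate()"
```

```text
scene glue_pot [(array([ -1.2, -28.3]), 0.045, 0.85)]
scene pot_heel [(array([   1.8, -108.2]), 0.049, 0.65)]
scene pot_nose [(array([ 0. , 49.7]), 0.054, 0.73)]
scene warmer_home []
scene warmer_pegs [(array([ 0.1, 61. ]), 0.046, 0.59)]
side glue_pot [(array([  0. , -31.4]), 0.047, 0.89)]
side pot_heel [(array([  -2.9, -106.4]), 0.052, 0.87)]
side pot_nose []
side warmer_home []
side warmer_pegs []
wrist glue_pot [(array([ -2.5, -23.6]), 0.046, 0.64)]
wrist pot_heel [(array([   0.6, -109.8]), 0.052, 0.66)]
wrist pot_nose [(array([  0.8, -26.9]), 0.047, 0.24)]
wrist warmer_home []
wrist warmer_pegs []
tcp [   0.6 -119.4] -0.02829691827646741 F [-0.1 -0.2 -1.5] 22.9 M [-0.07 -0.02  0.  ]
```

Request:
{"op": "arm_command", "data": {
  "series": [
    {"x":1.5,"y":0,"z":0,"rx":0,"ry":0,"rz":0},
    {"x":3,"y":0,"z":0,"rx":0,"ry":0,"rz":0},
    {"x":4.5,"y":0,"z":0,"rx":0,"ry":0,"rz":0},
    {"x":6,"y":0,"z":0,"rx":0,"ry":0,"rz":0},
    {"x":7.5,"y":0,"z":0,"rx":0,"ry":0,"rz":0},
    {"x":9,"y":0,"z":0,"rx":0,"ry":0,"rz":0},
    {"x":10.5,"y":0,"z":0,"rx":0,"ry":0,"rz":0},
    {"x":12,"y":0,"z":0,"rx":0,"ry":0,"rz":0},
    {"x":13.5,"y":0,"z":0,"rx":0,"ry":0,"rz":0},
    {"x":15,"y":0,"z":0,"rx":0,"ry":0,"rz":0},
    {"x":16.5,"y":0,"z":0,"rx":0,"ry":0,"rz":0},
    {"x":18,"y":0,"z":0,"rx":0,"ry":0,"rz":0},
    {"x":19.5,"y":0,"z":0,"rx":0,"ry":0,"rz":0},
    {"x":21,"y":0,"z":0,"rx":0,"ry":0,"rz":0},
    {"x":22.5,"y":0,"z":0,"rx":0,"ry":0,"rz":0}
  ]
}}

```text
time: 24.4
tool_pos: [0.5686, 0.1873, 0.1137]
tool_rot: [-3.142, -0.0, 1.71]
contact_force: [1.1, -3.8, 0.6]
opening: 0.0917
grip_force: 1.8
```

Request:
{"op": "arm_command", "data": {
  "series": [
    {"x":1,"y":0,"z":0,"rx":0,"ry":0,"rz":0},
    {"x":2,"y":0,"z":0,"rx":0,"ry":0,"rz":0},
    {"x":3,"y":0,"z":0,"rx":0,"ry":0,"rz":0}
  ]
}}

```text
time: 24.7
tool_pos: [0.5682, 0.1902, 0.1137]
tool_rot: [3.142, -0.0, 1.71]
contact_force: [0.8, -3.0, -0.2]
opening: 0.0913
grip_force: 1.8
```

Request:
{"op": "arm_command", "data": {
  "series": [
    {"x":1,"y":0,"z":0,"rx":0,"ry":0,"rz":0},
    {"x":2,"y":0,"z":0,"rx":0,"ry":0,"rz":0},
    {"x":3,"y":0,"z":0,"rx":0,"ry":0,"rz":0},
    {"x":3,"y":0,"z":0,"rx":0,"ry":0,"rz":0}
  ]
}}

```text
time: 25.1
tool_pos: [0.568, 0.1918, 0.1137]
tool_rot: [-3.141, 0.002, 1.71]
contact_force: [1.2, -10.1, 0.8]
opening: 0.0915
grip_force: 4.9
```

Request:
{"op": "arm_command", "data": {
  "series": [
    {"x":1,"y":0,"z":0,"rx":0,"ry":0,"rz":0},
    {"x":2,"y":0,"z":0,"rx":0,"ry":0,"rz":0},
    {"x":2,"y":0,"z":0,"rx":0,"ry":0,"rz":0}
  ]
}}

```text
time: 25.4
tool_pos: [0.5679, 0.1921, 0.1138]
tool_rot: [-3.141, 0.005, 1.71]
contact_force: [0.2, -17.8, 0.8]
opening: 0.0915
grip_force: 8.7
```

Request:
{"op": "arm_command", "data": {
  "series": [
    {"x":1,"y":0,"z":0,"rx":0,"ry":0,"rz":0},
    {"x":1.5,"y":0,"z":0,"rx":0,"ry":0,"rz":0},
    {"x":1.5,"y":0,"z":0,"rx":0,"ry":0,"rz":0}
  ]
}}

```text
time: 25.7
tool_pos: [0.5679, 0.1923, 0.1138]
tool_rot: [-3.141, 0.007, 1.71]
contact_force: [2.0, -22.2, 3.6]
opening: 0.0909
grip_force: 11.6
```

```bash
python3 -c "
from h import *
p=potstate()"
```

```text
scene glue_pot [(array([-0.9, -0.3]), 0.044, 0.75)]
scene pot_heel [(array([ -0.1, -82.7]), 0.048, 0.66)]
scene pot_nose [(array([ 0.8, 76.6]), 0.054, 0.58)]
scene warmer_home []
scene warmer_pegs [(array([ 2.4, 62.1]), 0.044, 0.97)]
side glue_pot [(array([ 0.3, -1.2]), 0.047, 0.98)]
side pot_heel [(array([ -5.5, -79. ]), 0.055, 0.68)]
side pot_nose []
side warmer_home []
side warmer_pegs [(array([ 103.4, -487.4]), -0.003, 0.16)]
wrist glue_pot [(array([-1.5, -2.3]), 0.045, 0.71)]
wrist pot_heel []
wrist pot_nose []
wrist warmer_home []
wrist warmer_pegs []
tcp [  0.7 -91.8] -0.021859376433255306 F [  2.  -23.7   2.1] 26.6 M [-3.9  -0.53 -0.01]
```

Hard stop at 24 N, with no turning moment and the pose matching home. Backing off and lifting clear.

Request:
{"op": "arm_command", "data": {
  "series": [
    {"x":-3,"y":0,"z":0,"rx":0,"ry":0,"rz":0},
    {"x":-6,"y":0,"z":0,"rx":0,"ry":0,"rz":0},
    {"x":-12,"y":0,"z":0,"rx":0,"ry":0,"rz":0},
    {"x":-25,"y":0,"z":0,"rx":0,"ry":0,"rz":0},
    {"x":-45,"y":0,"z":-10,"rx":0,"ry":0,"rz":0},
    {"x":-70,"y":0,"z":-50,"rx":0,"ry":0,"rz":0},
    {"x":-90,"y":0,"z":-100,"rx":0,"ry":0,"rz":0},
    {"x":-90,"y":0,"z":-150,"rx":0,"ry":0,"rz":0},
    {"x":-90,"y":0,"z":-150,"rx":0,"ry":0,"rz":0},
    {"x":-90,"y":0,"z":-150,"rx":0,"ry":0,"rz":0}
  ]
}}

```text
time: 27.6
tool_pos: [0.5803, 0.1071, 0.2654]
tool_rot: [3.138, -0.0, 1.71]
contact_force: [-0.1, -1.2, -0.2]
opening: 0.0916
grip_force: 0.0
```

```bash
python3 -c "
from h import *
p=potstate()
for c in('scene','side'):
    q=read_camera(c); print([(n,np.round(mark_of(q,n)[0]['point'],3)) for n in('spatula_red','spatula_green','spatula_blue','bole_jar','varnish_bottle','leaf_book') if mark_of(q,n)])
# foot heel edge in the wrist view: dark foot vs bright deck, at z .061
m=trace(p,'glue_pot')[0]['pixels']; y=np.radians(8.); u=np.array([np.cos(y),np.sin(y)]); n=np.array([-u[1],u[0]]); H=np.array([.5545,.2831])
cols=[c for c in np.nonzero(m.any(0))[0]]; e=np.array([[c,np.nonzero(m[:,c])[0].max()] for c in cols],float)
P=(unproj(e,p,.061)[:,:2]-H)@np.c_[u,n]*1000; k=np.abs(P[:,0])<55
print('heel line',np.degrees(np.polyfit(P[k,0],P[k,1],1)[0]),np.median(P[k,1]),'x range',P[:,0].min(),P[:,0].max())
"
```

```text
scene glue_pot [(array([-0.7, -1.9]), 0.043, 0.81)]
scene pot_heel [(array([  2.3, -84.6]), 0.05, 0.87)]
scene pot_nose [(array([-0.3, 77.5]), 0.052, 0.58)]
scene warmer_home []
scene warmer_pegs [(array([ 0.5, 60.6]), 0.044, 0.76)]
side glue_pot [(array([-0.6, -4.1]), 0.045, 0.71)]
side pot_heel [(array([ -2.5, -77.6]), 0.053, 0.78)]
side pot_nose [(array([ -2.3, -78. ]), 0.053, 0.21)]
side warmer_home [(array([ 103.7, -484.5]), -0.003, 0.32)]
side warmer_pegs []
wrist glue_pot []
wrist pot_heel [(array([ -0.1, -81.5]), 0.054, 0.68)]
wrist pot_nose []
wrist warmer_home []
wrist warmer_pegs []
tcp [   0.6 -177.4] -0.024868029229992317 F [-0.1  0.5 -1. ] 28.5 M [-0.09 -0.    0.06]
[('spatula_red', array([ 0.504, -0.246,  0.034])), ('spatula_green', array([ 0.517, -0.32 ,  0.036])), ('spatula_blue', array([ 0.532, -0.395,  0.041])), ('bole_jar', array([ 0.729, -0.183, -0.003])), ('varnish_bottle', array([ 0.791, -0.011,  0.003])), ('leaf_book', array([0.4  , 0.546, 0.001]))]
[('spatula_red', array([ 0.504, -0.246,  0.039])), ('spatula_green', array([ 0.522, -0.323,  0.033])), ('spatula_blue', array([ 0.534, -0.398,  0.033])), ('bole_jar', array([ 0.724, -0.185, -0.002])), ('varnish_bottle', array([ 0.79 , -0.004,  0.002])), ('leaf_book', array([ 0.404,  0.55 , -0.001]))]
heel line 0.022185312867336073 -81.27668595009331 x range -70.5203758780041 69.91507737100326
```

```bash
python3 -c "
from cell import *
print(hand_in())"
```

```text
the job is handed in; nothing more can be done
None
```

I put the red spatula back in its red cradle, then slid the pot along the warmer to a firm, square stop on the pegs at its home position. The other spatulas, jar, bottle and book haven't moved, and I handed the job in at about 29 s.

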